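# Turn a brick cheese with the hinged turner

### The job

Turn the small brick-shaped cheese over with the cheese turner: seat it mark-up in the pocket of the hinged plate, swing the plate fully over by its bar so that the cheese drops mark-down into the nest on the other side, then swing the plate all the way back to where it was, leaving the cheese lying flat in the nest and the plate let go. Swing the plate steadily, never flinging it or letting it fall from a height, and leave the two round cheeses where they stand.

Things in the scene. Friction and masses are not known exactly. Their poses are not given: they have to be found in the camera images.
- cheese: The cheese to turn: a firm pale brick 68 (its x) x 54 (its y) x 30 mm (its z), about 0.13 kg, with a round brown mark (22 mm across) in the middle of its upper face. Origin: centre of its underside; z points out of the marked face. It starts mark-up, the only brick on the supply board, in any of three places along it, long side within 0.6 rad of the board's.
- cheese_mid (a point): The middle of the brick cheese, 15 mm above its underside.
- round_a: A small round pale cheese, 56 mm across, 34 mm high, standing loose on the supply board beside the brick (centres at least 80 mm apart). Origin: centre of its underside. Not to be moved.
- round_b: Another round pale cheese, 56 mm across, 42 mm high, standing loose on the supply board. Origin: centre of its underside. Not to be moved.
- supply: The fixed supply board, a dark oak board 310 (its x) x 130 x 18 mm high; origin at the centre of its underside. It lies to the left or to the right of the turner; a like, paler board with utensils lies on the other side (things on it up to 55 mm above the table).
- turner: The cheese turner, fixed on the table: white base 130 (its x) x 270 (its y) x 12 mm, hinge across its middle (axis along x, between two 48 mm high posts at x = +-54 mm). The hinged metal plate with pocket and bar lies on its +y side (the robot's left), the second nest is on its -y side. Origin: centre of the base's underside.
- hinge (a point): Middle of the hinge axis, 40 mm above the table; fixed, axes as the turner's. The pocket's wall on this side is 24 mm high and turns 14 mm round both corners; at its far end are a 5 mm lip and 7 mm high corners. Past upright the cheese stays in the pocket by friction for a while, then slides out and tips mark-down into the nest.
- flipper (a joint): Angle of the hinged plate in rad: 0 = lying open on the turner's +y side (start), pi/2 = upright, 3.14 = swung fully over the nest on the -y side; stops at both ends. Light hinge, no spring or latch: the plate (0.4 kg) falls to the nearer side when let go. Positive = right-handed turn about the turner's x axis.
- pocket (a point): Centre of the pocket's floor on the hinged plate, 61 mm from the hinge axis, 24 mm above the table at angle 0; axes then as the turner's (z out of the floor), turning with the plate. Pocket 60 mm wide (x), 74 mm long (y, away from the hinge): 3 mm room all round the brick, its long side along y. The middle 46 mm of both long sides is open for fingers; flat plate there out to x = +-50 mm.
- bar (a point): Middle of the plate's handle: a round steel bar 12 mm thick along the turner's x, 74 mm free between its arms, 146 mm from the hinge axis and level with it (40 mm above the table at 0 and 3.14, 186 mm upright). 36 mm free between bar and plate. It turns between pads that pinch it from above, so a gripper can stay pointing down all through the swing.
- nest (a point): Centre of the nest's floor on the -y side, 64 mm from the hinge axis, 18 mm above the table; axes as the turner's. The nest is 62 mm (x) x 96 mm (y) inside with walls 10 mm high: the brick lies lengthwise along y with some room. With the plate fully over there are 8 mm between the lying cheese and the pocket's floor.
Not all that is in view belongs to the job. Leave any blue look-alike of the cheese alone.

How it is judged (in metres and radians):
On the way, in this order (a step that is already met when the one before it is completed fails the run):
1. the brick cheese is seated mark-up in the pocket of the open plate and let go (x of cheese in the frame of pocket between -0.006 and 0.006 m and y of cheese in the frame of pocket between -0.006 and 0.006 m and z of cheese in the frame of pocket between -0.004 and 0.004 m and angle between cheese's own z axis and vertical below 0.1 rad and value of joint flipper below 0.08 rad and contact force between the fingers and cheese below 0.1 N), for 0.2 s.
2. the plate is swung fully over and the cheese lies mark-down in the nest (value of joint flipper above 3.04 rad and x of cheese_mid in the frame of nest between -0.008 and 0.008 m and y of cheese_mid in the frame of nest between -0.016 and 0.016 m and z of cheese_mid in the frame of nest between 0.01 and 0.02 m and angle between cheese's own z axis and vertical above 3 rad), for 0.2 s.
At the end, for the whole second after the job is handed in: The brick cheese lies mark-down, flat within 0.14 rad, on the nest's floor inside the nest (its middle within 8 mm of the nest's centre across and 16 mm along, 10 to 20 mm above the floor), at rest, and the plate is back open (angle below 0.08 rad) (x of cheese_mid in the frame of nest between -0.008 and 0.008 m and y of cheese_mid in the frame of nest between -0.016 and 0.016 m and z of cheese_mid in the frame of nest between 0.01 and 0.02 m and angle between cheese's own z axis and vertical above 3 rad and value of joint flipper below 0.08 rad and linear speed of cheese below 0.02 m/s); the robot touches nothing.
It fails at once if the plate is flung or falls (faster than 6 rad/s) (velocity of joint flipper above 6 rad/s or velocity of joint flipper below -6 rad/s).
It fails at once if a round cheese is moved (more than 25 mm) (distance of any of round_a, round_b from where it was at the start of the episode above 0.025 m).
It also fails if it takes over 69 s, if anything falls off the work surface, if the arm or the gripper's body presses on something with over 40 N, if the wrist force passes 120 N, or if a joint passes its speed limit or range.

### The arm

A 6-joint arm with a two-finger parallel gripper is mounted at the origin on the work surface. World frame = base frame: x ahead of the robot, y to its left, z up, the work surface at z = 0. Lengths are in mm, angles in rad, forces in N, time in s.
With the tool pointing down it reaches from about 275 to 725 mm from the base axis. Payload 5.6 kg.
Tool frame: the origin (TCP) lies at the very end of the fingers, on their centre line; the grasp point (between the pads) lies 19 mm behind it (env.grip_point_offset is the distance from the TCP to the grasp point, in mm); x points along the fingers, y is the direction in which the jaws open and shut, and the axes are right-handed (so a half turn about x gives the same grasp; the last joint's range is limited). The gripper opens to 85 mm and grips with 20 to 120 N. Pads are 22 mm wide; open, the fingers measure 114 mm over their backs; the gripper's body (76 mm by 85 mm) begins 54 mm behind the grasp point. The pads swing forward as they close: fully open they stand 13 mm farther back than shut.
Start: joints at [1.478, 0.255, 0.108, 0, -1.424, -0.285], TCP at [202.855, 511.217, 202.383] pointing down, gripper open.
Joint ranges: [-2.95, 2.95], [-1.21, 1.97], [-1.09, 1.5], [-2.87, 1.71], [-2.94, -0.07], [-3.05, 3.05]. Speed limits (rad/s): [2.57, 2.57, 3.14, 3.14, 3.14, 3.14].

### API

Orientations are given as a rotation vector (axis times angle).
In Python, from rig import get_state, imaging, job, env gives the robot as it stands.
- The arm moves only by the shell command python3 -m inch 'ROWS' [FORCE]. ROWS is JSON, a list of rows, each an object with "xyz": the shift along the world's x, y, z in cm, a list of three; "twist": the turn about the world's z in degrees; "gripper": the finger opening in cm, from 0 to 8.54. In form: [{"xyz": [tx, ty, tz], "twist": twist, "gripper": gripper}, ...]. A call has 1 to 20 rows; each row is the pose to reach, as a shift and turn from the pose commanded when the call began; what a row does not reach only later rows make up. A row lasts 1/12 s, in which the tool goes at most 41.7 mm and 7.16 degrees, less where a joint would pass 70% of its speed; a pose out of reach is approached as far as the arm can. A call with a gripper value outside its range is refused whole. The fingers move at their own pace and stop on an object; FORCE is the grip in N (left out, the last holds). Time passes only in rows, so rows that repeat a pose let the fingers close. It gives the time, the measured TCP pose, the force and the opening at its end, in the units of the state.
- get_state(): the state, without advancing time (a new reading comes with each control period).
- imaging.grab_frame(name): name is "side" or "top"; returns the picture (400x640x3 uint8, red, green, blue); there is no depth.
- imaging.camera_model(name): a dict with "K" (3x3 intrinsics, pixels), "world_to_cam" (4x4, takes a point from world to camera coordinates). Camera axes: x right, y up, looking along -z (the intrinsics and any distortion apply to the point x, -y, -z); pixel columns grow to the right and rows downward; lengths in mm; the calibration is good to about 2 mm. A picture is of the moment at which its call begins. camera_model takes no time and is no camera call.
- job.job_done(): hands the job in, once; it reports no verdict.
The state is a dict: "time": time; "qpos": joint angles; "joint_velocities": joint speeds; "joint_torque": joint torques, N m; "eef_pos": TCP position; "eef_rot": TCP orientation; "wrist_force": force on the tool from outside, world axes, zero at the start; "torque": the same for the moment, N m; "gripper_width": finger opening in mm.
Only numpy, scipy, OpenCV 4.12 (cv2) and the standard library are available. Lean on these libraries where they do the work, as an engineer would, in place of code of your own. Each camera call takes 0.05 s, during which the arm holds its last target. There are 200 camera calls.

## Working session

There is one attempt and no reset: what is moved stays moved. The work goes in short steps, Python scripts to look and compute and a shell command to move; the robot and the scene stay as the last step left them, time stands still between calls to the robot, and variables do not carry over. Pictures are saved under pics/ and viewed, about 8 in all and at most 12, crops included, and the job is handed in when it is done.

```bash
mkdir -p pics; ls; python3 - <<'E'
from rig import get_state, imaging, job, env
import cv2
print(get_state())
for n in ("top","side"):
    cv2.imwrite(f"pics/{n}0.png", imaging.grab_frame(n)[:,:,::-1])
    print(imaging.camera_model(n))
E
```

```text
pics
{'time': 0.0, 'qpos': array([ 1.47761582e+00,  2.55747531e-01,  1.07014529e-01, -5.06248226e-04,
       -1.42386675e+00, -2.84564294e-01]), 'joint_velocities': array([-3.35152357e-04,  4.69576802e-04,  6.82380974e-05,  1.00897422e-03,
        1.37429669e-04, -5.71665497e-04]), 'joint_torque': array([ 1.47227693e-03, -3.86635959e+01,  2.37941694e+01,  5.36519900e+00,
       -6.10400792e-03,  1.10056007e-05]), 'eef_pos': array([202.60557949, 510.74320668, 201.49469166]), 'eef_rot': array([-2.01517762,  0.38723559,  2.01584684]), 'wrist_force': array([0.07576466, 1.24343019, 0.70671131]), 'torque': array([-0.01621427,  0.007313  , -0.04545878]), 'gripper_width': 85.45396911282}
{'K': array([[514.18380855,   0.        , 320.50638572],
       [  0.        , 514.18380855, 198.59455864],
       [  0.        ,   0.        ,   1.        ]]), 'world_to_cam': array([[ 2.68007860e-02, -9.99639416e-01,  1.65980997e-03,
        -1.01588870e+02],
       [ 9.93930731e-01,  2.68248777e-02,  1.06687059e-01,
        -4.97100745e+02],
       [-1.06693114e-01, -1.20956092e-03,  9.94291263e-01,
        -1.43844052e+03],
       [ 0.00000000e+00,  0.00000000e+00,  0.00000000e+00,
         1.00000000e+00]])}
{'K': array([[483.23178935,   0.        , 312.7426177 ],
       [  0.        , 483.23178935, 192.91185411],
       [  0.        ,   0.        ,   1.        ]]), 'world_to_cam': array([[ 9.69211426e-01, -2.45370073e-01, -2.05605950e-02,
        -4.88549331e+02],
       [ 1.43419115e-01,  4.94680279e-01,  8.57159483e-01,
        -9.24834538e+01],
       [-2.00150364e-01, -8.33717547e-01,  5.14640538e-01,
        -1.24117352e+03],
       [ 0.00000000e+00,  0.00000000e+00,  0.00000000e+00,
         1.00000000e+00]])}
```

View pics/top0.png

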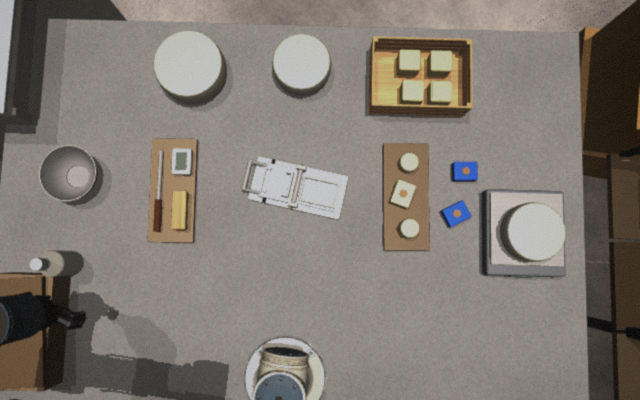

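View pics/side0.png

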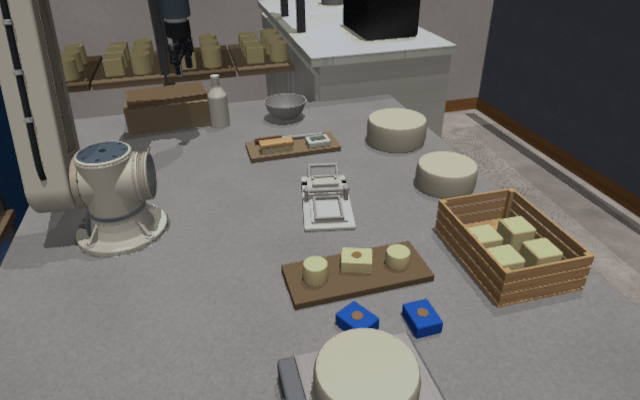

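The top picture shows the turner near (298,187) with its bar at the left end (247,176). The supply board is on the right, with the brick at (403,194) between the rounds at (409,162) and (410,228). The side view agrees. Blue decoys lie off the board.

```bash
cat > h.py <<'E'
import numpy as np, cv2
from rig import get_state, imaging, job, env
def cam(n):
    m=imaging.camera_model(n); T=m["world_to_cam"]; return m["K"],T[:3,:3],T[:3,3]
def ray(n,uv):
    K,R,t=cam(n); u,v=uv
    d=np.array([(u-K[0,2])/K[0,0],-(v-K[1,2])/K[1,1],-1.]); return -R.T@t,R.T@d
def onz(n,uv,z):
    o,d=ray(n,uv); return o+d*(z-o[2])/d[2]
def proj(n,p):
    K,R,t=cam(n); c=R@np.asarray(p,float)+t
    return np.array([K[0,0]*c[0]/-c[2]+K[0,2], K[1,1]*-c[1]/-c[2]+K[1,2]])
def tri(p1,p2):  # two (name,uv)
    (o1,d1),(o2,d2)=ray(*p1),ray(*p2)
    s=np.linalg.lstsq(np.c_[d1,-d2],o2-o1,rcond=None)[0]
    a,b=o1+s[0]*d1,o2+s[1]*d2; return (a+b)/2,np.linalg.norm(a-b)
def grab(n,f=None):
    im=imaging.grab_frame(n)[:,:,::-1].copy()
    if f: cv2.imwrite(f,im)
    return im
def cents(mask,amin):
    c,_=cv2.findContours(mask,cv2.RETR_EXTERNAL,cv2.CHAIN_APPROX_NONE)
    return [x for x in c if cv2.contourArea(x)>=amin]
E
python3 - <<'E'
from h import *
im=cv2.imread("pics/top0.png"); hsv=cv2.cvtColor(im,cv2.COLOR_BGR2HSV)
print(hsv[194,397],hsv[162,409],hsv[194,404],hsv[212,300],hsv[170,340],hsv[150,340],hsv[240,400])
# contours: pale in supply region
S=np.zeros(im.shape[:2],np.uint8); S[140:255,380:432]=255
pale=cv2.inRange(hsv,(15,20,140),(40,150,255))&S
for c in cents(pale,30):
    r=cv2.minAreaRect(c); print("pale",r,[onz("top",p,48).round(1)[:2] for p in cv2.boxPoints(r)],onz("top",r[0],48).round(1))
br=cv2.inRange(hsv,(5,90,60),(16,255,255))&S
for c in cents(br,8):
    if cv2.contourArea(c)<300: print("mark",cv2.minAreaRect(c),onz("top",cv2.minAreaRect(c)[0],48))
bd=cv2.inRange(hsv,(0,50,30),(40,255,255))&S
for c in cents(bd,1000):
    r=cv2.minAreaRect(c);print("board",r,onz("top",r[0],18))
T=np.zeros_like(S);T[145:225,235:355]=255
w=cv2.inRange(hsv,(0,0,175),(179,40,255))&T
for c in cents(w,100):
    r=cv2.minAreaRect(c);print("turner",r,onz("top",r[0],12))
a=cv2.resize(im[145:230,235:355],None,fx=6,fy=6,interpolation=cv2.INTER_CUBIC)
cv2.imwrite("pics/tcrop.png",a)
E
```

```text
[ 32  17 193] [ 30  24 195] [ 15 125 182] [ 16  25 132] [ 18  18 145] [ 15  24 149] [ 14  93 143]
pale ((409.5, 161.0), (17.677671432495117, 17.677671432495117), 45.0) [array([ 610.2, -301.8]), array([ 647.1, -336.9]), array([ 612.1, -372.6]), array([ 575.4, -337.5])] [ 611.2 -337.2   48. ]
pale ((406.5, 200.0), (43.0, 98.0), 0.0) [array([ 361.4, -271.2]), array([ 638. , -267.4]), array([ 641.3, -389.4]), array([ 364.6, -390.7])] [ 499.9 -329.7   48. ]
board ((406.0, 196.5), (107.0, 46.0), 90.0) [ 513.24033758 -333.15620373   18.        ]
turner ((297.79412841796875, 187.17645263671875), (92.9546890258789, 44.03688049316406), 12.52880859375) [532.57586087 -21.78359233  12.        ]
```

View pics/tcrop.png

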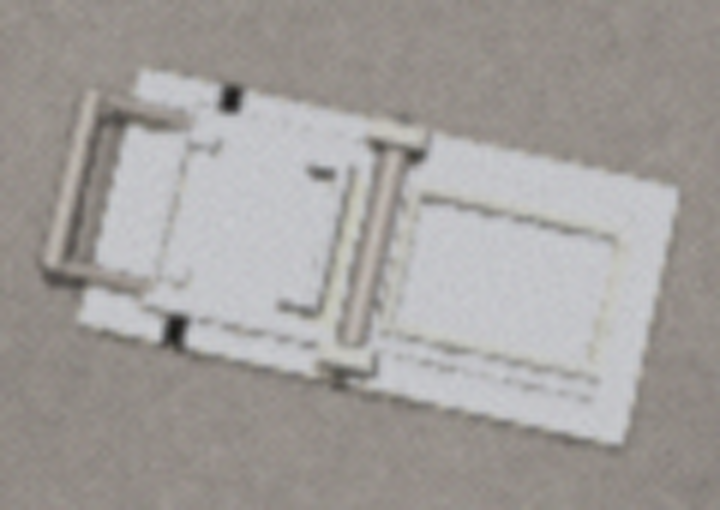

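The crop shows the base corners at crop pixels (140,70), (678,187), (622,443) and (78,322), the bar's middle at about (72,183), and the hinge rod from (395,145) to (350,345). The base measures about 268 x 127 mm, which matches the size given. Next I refine the turner and the brick.

```bash
cat > m.py <<'E'
from h import *
im=cv2.imread("pics/top0.png"); hsv=cv2.cvtColor(im,cv2.COLOR_BGR2HSV)
up=lambda z:cv2.resize(z,None,fx=4,fy=4,interpolation=cv2.INTER_CUBIC)
U=lambda c,x0,y0:(np.asarray(c,float)+.5)/4-.5+[x0,y0]
# brick & rounds
x0,y0=380,140; h=up(hsv[y0:255,x0:432])
pale=cv2.inRange(h,(0,0,160),(179,70,255)); pale=cv2.morphologyEx(pale,cv2.MORPH_CLOSE,np.ones((5,5)))
for c in cents(pale,800):
    r=cv2.minAreaRect(c); b=[onz("top",p,48)[:2] for p in U(cv2.boxPoints(r),x0,y0)]
    e=[b[1]-b[0],b[2]-b[1]]
    print("obj",onz("top",U(r[0],x0,y0),48).round(1),[np.linalg.norm(x).round(1) for x in e],[np.degrees(np.arctan2(x[1],x[0])).round(1) for x in e],cv2.contourArea(c))
g=cents(cv2.inRange(h,(3,90,100),(22,255,255)),40)
for c in g:
    if cv2.contourArea(c)<3000:
        p=U(np.mean(c[:,0],0),x0,y0); print("mark",p,onz("top",p,48).round(1),cv2.contourArea(c))
# turner base
x0,y0=235,145; h=up(hsv[y0:230,x0:355])
w=cv2.inRange(h,(0,0,172),(179,45,255)); c=max(cents(w,500),key=cv2.contourArea)
c=cv2.convexHull(c); r=cv2.minAreaRect(c)
b=np.array([onz("top",p,12)[:2] for p in U(cv2.boxPoints(r),x0,y0)])
e=[b[1]-b[0],b[2]-b[1]]
print("base",b.mean(0),[np.linalg.norm(x).round(1) for x in e],[np.degrees(np.arctan2(x[1],x[0])).round(2) for x in e])
for n,(a,z) in dict(bar=((72,183),46),hinge=((374,243),44)).items():
    p=(np.array(a)+.5)/6-.5+[x0,y0]; print(n,onz("top",p,z))
E
python3 m.py; python3 - <<'E'
import cv2
im=cv2.imread("pics/side0.png")
cv2.imwrite("pics/scrop.png",cv2.resize(im[155:290,285:415],None,fx=4,fy=4,interpolation=cv2.INTER_CUBIC))
E
```

```text
obj [ 423.  -339.4   48. ] [np.float64(49.7), np.float64(49.5)] [np.float64(-88.5), np.float64(-179.6)] 4038.0
obj [ 519.5 -319.8   48. ] [np.float64(67.3), np.float64(53.1)] [np.float64(-19.5), np.float64(-109.2)] 6785.0
obj [ 610.4 -336.8   48. ] [np.float64(49.6), np.float64(49.5)] [np.float64(-88.4), np.float64(-179.6)] 3840.0
base [533.17745886 -21.79958023] [np.float64(130.2), np.float64(271.4)] [np.float64(-10.42), np.float64(-101.46)]
bar [558.7171712  122.32290138  46.        ]
hinge [534.34806212 -20.60225032  44.        ]
```

View pics/scrop.png

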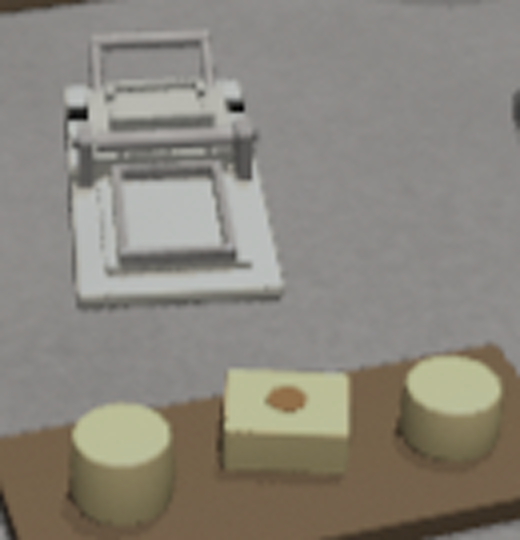

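The side crop confirms the layout: bar middle near crop (151,38), mark at (286,399), and both rounds clear of the brick. I'll cross-check by triangulating the bar and the mark.

```bash
python3 - <<'E'
from h import *
s=lambda a:(np.array(a)+.5)/4-.5+[285,155]
t=lambda a:(np.array(a)+.5)/6-.5+[235,145]
print("bar",tri(("side",s((151,38))),("top",t((72,183)))))
print("hinge",tri(("side",s((166,136))),("top",t((374,243)))))
im=cv2.imread("pics/top0.png");hsv=cv2.cvtColor(im,cv2.COLOR_BGR2HSV)
m=cv2.inRange(hsv[180:208,390:417],(0,60,0),(20,255,255)); 
for c in cents(m,4): 
  M=cv2.moments(c);p=np.array([M['m10'],M['m01']])/M['m00']+[390,180]; print(p,cv2.contourArea(c),onz("top",p,48),tri(("side",s((286,399))),("top",p)))
# base corners via side at z=12 : front corners, near edge
for a in ((80,295),(281,290)): print(onz("side",s(a),12))
for a in ((140,70),(678,187),(622,443),(78,322)): print("top",onz("top",t(a),12))
E
```

```text
bar (array([562.29725589, 122.31548313,  42.35812797]), np.float64(6.122347149211832))
hinge (array([535.7343906 , -20.83642146,  43.59481226]), np.float64(2.6933326019577675))
[393.95597484 205.49685535] 26.5 [ 483.46126637 -294.63505134   48.        ] (array([ 505.64299827, -301.95427367,   35.40109913]), np.float64(42.97384538403856))
[402.92380952 193.        ] 35.0 [ 519.43165899 -319.43905477   48.        ] (array([ 520.54916942, -319.6287518 ,   48.66637721]), np.float64(2.4410092640505456))
[412.96124031 194.27286822] 107.5 [ 516.59036912 -347.6873197    48.        ] (array([ 513.61579786, -343.83169385,   68.83750284]), np.float64(0.9352716208906532))
[392.24159021 185.43425076] 54.5 [ 540.07467362 -289.15171196   48.        ] (array([ 537.81715545, -291.09207621,   24.70824991]), np.float64(11.053245044311355))
[ 447.36775278 -142.42324913   12.        ]
[ 569.38775758 -171.51804367   12.        ]
top [619.92040817  96.7894239   12.        ]
top [ 569.76581982 -164.66892216   12.        ]
top [ 445.47566967 -140.54123283   12.        ]
top [496.56309452 121.62949449  12.        ]
```

```bash
python3 - <<'E'
from h import *
from scipy.spatial.transform import Rotation as R
s=get_state(); M=R.from_rotvec(s["eef_rot"]).as_matrix(); print(M.round(3), np.degrees(np.arctan2(M[1,1],M[0,1])))
E
```

```text
[[-0.001 -0.369 -0.929]
 [-0.002 -0.929  0.369]
 [-1.     0.002 -0.   ]] -111.64814827045085
```

```bash
python3 -m inch '[{"xyz":[31.7,-83.1,0],"twist":2,"gripper":8.5},{"xyz":[31.7,-83.1,0],"twist":2,"gripper":8.5},{"xyz":[31.7,-83.1,0],"twist":2,"gripper":8.5},{"xyz":[31.7,-83.1,0],"twist":2,"gripper":8.5},{"xyz":[31.7,-83.1,0],"twist":2,"gripper":8.5},{"xyz":[31.7,-83.1,0],"twist":2,"gripper":8.5},{"xyz":[31.7,-83.1,0],"twist":2,"gripper":8.5},{"xyz":[31.7,-83.1,0],"twist":2,"gripper":8.5},{"xyz":[31.7,-83.1,0],"twist":2,"gripper":8.5},{"xyz":[31.7,-83.1,0],"twist":2,"gripper":8.5},{"xyz":[31.7,-83.1,0],"twist":2,"gripper":8.5},{"xyz":[31.7,-83.1,0],"twist":2,"gripper":8.5},{"xyz":[31.7,-83.1,0],"twist":2,"gripper":8.5},{"xyz":[31.7,-83.1,0],"twist":2,"gripper":8.5},{"xyz":[31.7,-83.1,0],"twist":2,"gripper":8.5},{"xyz":[31.7,-83.1,0],"twist":2,"gripper":8.5},{"xyz":[31.7,-83.1,0],"twist":2,"gripper":8.5},{"xyz":[31.7,-83.1,0],"twist":2,"gripper":8.5},{"xyz":[31.7,-83.1,0],"twist":2,"gripper":8.5},{"xyz":[31.7,-83.1,0],"twist":2,"gripper":8.5}]' 40
```

```text
time: 1.77
eef_pos: [499.9, -269.5, 201.8]
eef_rot: [-2.034, 0.352, 2.036]
wrist_force: [1.6, 1.0, 0.9]
gripper_width: 85.2
```

```bash
python3 -m inch '[{"xyz":[1,-2.5,0],"twist":0,"gripper":8.5},{"xyz":[1,-2.5,0],"twist":0,"gripper":8.5},{"xyz":[1,-2.5,0],"twist":0,"gripper":8.5},{"xyz":[1,-2.5,0],"twist":0,"gripper":8.5}]'; python3 - <<'E'
from h import *
from scipy.spatial.transform import Rotation as R
s=get_state(); M=R.from_rotvec(s["eef_rot"]).as_matrix(); print(s["eef_pos"],np.degrees(np.arctan2(M[1,1],M[0,1])),s["qpos"])
E
```

```text
time: 2.1
eef_pos: [509.5, -292.1, 201.8]
eef_rot: [-2.034, 0.352, 2.036]
wrist_force: [-0.6, 0.6, 0.5]
gripper_width: 85.2
[ 509.53025028 -292.13210699  201.8085731 ] -109.66398779361367 [-2.54785423e-01  3.31039467e-01  2.11560988e-01 -3.07867549e-04
 -1.45251620e+00  1.48241705e+00]
```

```bash
python3 -m inch '[{"xyz":[1,-2.75,0],"twist":0,"gripper":8.5},{"xyz":[1,-2.75,-4],"twist":0,"gripper":8.5},{"xyz":[1,-2.75,-8],"twist":0,"gripper":8.5},{"xyz":[1,-2.75,-12],"twist":0,"gripper":8.5},{"xyz":[1,-2.75,-15],"twist":0,"gripper":8.5},{"xyz":[1,-2.75,-17],"twist":0,"gripper":8.5},{"xyz":[1,-2.75,-17.9],"twist":0,"gripper":8.5},{"xyz":[1,-2.75,-17.9],"twist":0,"gripper":8.5},{"xyz":[1,-2.75,-17.9],"twist":0,"gripper":8.5},{"xyz":[1,-2.75,-17.9],"twist":0,"gripper":4.5},{"xyz":[1,-2.75,-17.9],"twist":0,"gripper":4.5},{"xyz":[1,-2.75,-17.9],"twist":0,"gripper":4.5},{"xyz":[1,-2.75,-17.9],"twist":0,"gripper":4.5},{"xyz":[1,-2.75,-17.9],"twist":0,"gripper":4.5},{"xyz":[1,-2.75,-17.9],"twist":0,"gripper":4.5},{"xyz":[1,-2.75,-17.9],"twist":0,"gripper":4.5}]' 30
```

```text
time: 3.43
eef_pos: [519.9, -319.9, 23.5]
eef_rot: [-2.035, 0.352, 2.035]
wrist_force: [-0.7, 0.2, -0.1]
gripper_width: 44.8
```

```bash
python3 - <<'E'
from h import *
a=grab("side","pics/s1.png");b=grab("top","pics/t1.png")
c=[cv2.resize(x,(400,300),interpolation=cv2.INTER_CUBIC) for x in (a[200:320,270:430],b[135:255,340:500])]
cv2.imwrite("pics/c1.png",np.hstack(c))
E
```

```text
(no output)
```

View pics/c1.png

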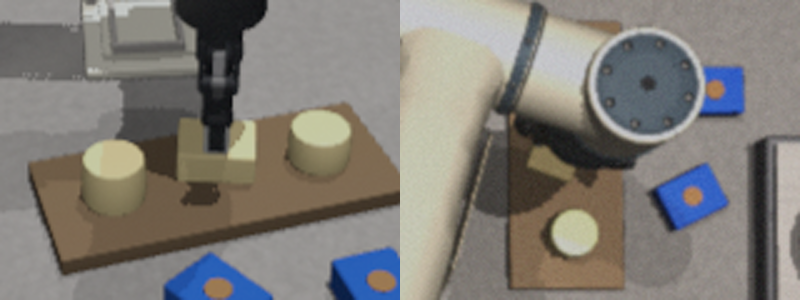

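The side crop shows a finger in front of the brick, and the rounds look untouched. The reported width of 44.8 mm doesn't fit a 54 mm brick, so I'll close further and see where it stops.

```bash
python3 -m inch '[{"xyz":[0,0,0],"twist":0,"gripper":3.5},{"xyz":[0,0,0],"twist":0,"gripper":3.5},{"xyz":[0,0,0],"twist":0,"gripper":3.5},{"xyz":[0,0,0],"twist":0,"gripper":3.5}]' 30; python3 - <<'E'
from h import *
a=grab("side","pics/s2.png"); hsv=cv2.cvtColor(a,cv2.COLOR_BGR2HSV)
b=cv2.imread("pics/s0.png") 
for f in ("side0","s1","s2"):
    x=cv2.imread(f"pics/{f}.png")[240:285,335:378]; h=cv2.cvtColor(x,cv2.COLOR_BGR2HSV)
    m=cv2.inRange(h,(24,40,90),(40,255,255)); ys,xs=np.nonzero(m); print(f,xs.min()+335,xs.max()+335,ys.min()+240,ys.max()+240,m.sum()//255)
E
```

```text
time: 3.87
eef_pos: [519.8, -319.9, 23.3]
eef_rot: [-2.035, 0.352, 2.035]
wrist_force: [0.0, 0.5, 0.1]
gripper_width: 35.1
side0 341 372 248 271 433
s1 341 372 248 271 135
s2 341 372 248 269 133[ WARN:0@1.733] global loadsave.cpp:275 findDecoder imread_('pics/s0.png'): can't open/read file: check file path/integrity
```

```bash
python3 - <<'E'
from h import *
print(proj("side",(519.9,-319.9,23)),proj("side",(519.9,-319.9,48)),proj("side",(510,-345,23)),proj("side",(510,-345,36)),proj("side",(510,-345,48)))
a=cv2.imread("pics/s2.png")
cv2.imwrite("pics/c2.png",cv2.resize(a[215:285,310:410],None,fx=7,fy=7,interpolation=cv2.INTER_CUBIC))
E
```

```text
[355.03872701 263.78844567] [355.31941367 254.82748049] [354.37606973 271.7496742 ] [354.52010679 267.06615237] [354.65472341 262.68894645]
```

View pics/c2.png

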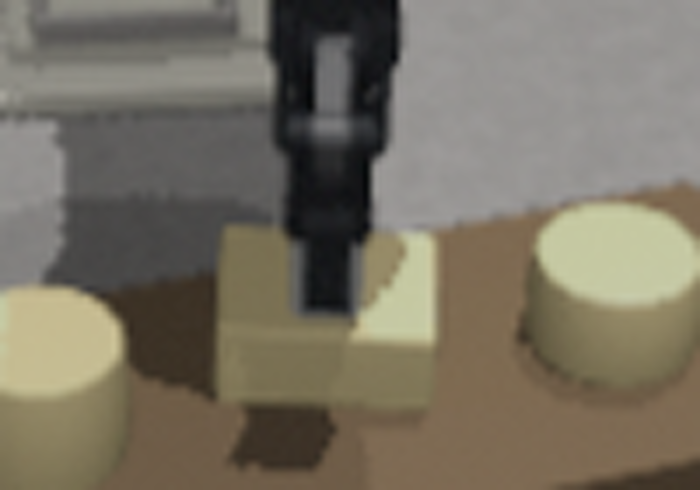

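```bash
python3 - <<'E'
from h import *
print(env.grip_point_offset,[x for x in dir(env) if x[0]!='_'])
for z in (30,40,48,55,60): print(z,proj("side",(511.5,-343.5,z)),proj("side",(521,-320,z)),onz("side",(357,259.6),z))
print(get_state())
E
```

```text
18.700000000000003 ['MotionError', 'grip_point_offset']
30 [354.89496138 268.67764589] [355.60688878 261.24322119] [ 525.77641694 -315.41030135   30.        ]
40 [355.00838957 265.05792009] [355.72147555 257.66086609] [ 521.5370066  -327.11412714   40.        ]
48 [355.09994629 262.13615781] [355.81395068 254.769793  ] [ 518.14547833 -336.47718777   48.        ]
55 [355.1806595  259.56043397] [355.8954611  252.22151207] [ 515.1778911  -344.66986582   55.        ]
60 [355.23865872 257.70956024] [355.954026   250.39058306] [ 513.05818593 -350.52177871   60.        ]
{'time': 3.9167, 'qpos': array([-2.95900195e-01,  4.80598072e-01, -2.91166258e-02,  1.91641621e-05,
       -1.06114922e+00,  1.52377712e+00]), 'joint_velocities': array([ 1.10327611e-03,  7.97170125e-05, -6.79658515e-04, -1.86579879e-03,
       -3.93026870e-04, -1.07478140e-03]), 'joint_torque': array([-2.73700505e-03, -4.81686115e+01,  2.10026926e+01,  4.73579451e+00,
       -1.07275220e-03, -3.16835667e-05]), 'eef_pos': array([ 519.86096623, -319.90144641,   23.35531727]), 'eef_rot': array([-2.03514208,  0.35241607,  2.0352849 ]), 'wrist_force': array([ 0.4978138 , -0.05430869,  0.86836464]), 'torque': array([ 0.02024395, -0.00239299, -0.0059081 ]), 'gripper_width': 35.168886048044634}
```

The crop shows the fingertips at about px (357,259.6), which is at or above the brick's top edge (z about 50), though the TCP reads 23. So the fingertips are higher than reported, and the jaws closed above an untouched brick. I'll open, lower in steps with the force in view, and close again.

```bash
python3 -m inch '[{"xyz":[0,0,0],"twist":0,"gripper":8.5},{"xyz":[0,0,0],"twist":0,"gripper":8.5},{"xyz":[0,0,0],"twist":0,"gripper":8.5},{"xyz":[0,0,0],"twist":0,"gripper":8.5},{"xyz":[0,0,0],"twist":0,"gripper":8.5},{"xyz":[0,0,0],"twist":0,"gripper":8.5},{"xyz":[0,0,-0.5],"twist":0,"gripper":8.5},{"xyz":[0,0,-1],"twist":0,"gripper":8.5},{"xyz":[0,0,-1.5],"twist":0,"gripper":8.5},{"xyz":[0,0,-1.5],"twist":0,"gripper":8.5}]' 30
python3 - <<'E'
from h import *
a=grab("side","pics/s3.png")
for f in ("s1","s2","s3"):
    x=cv2.imread(f"pics/{f}.png"); v=x.max(2)
    for u in range(350,366,2):
        col=v[225:290,u]; d=np.nonzero(col<70)[0]; print(f,u,d.max()+225 if len(d) else None, end="; ")
    print()
cv2.imwrite("pics/c3.png",cv2.resize(a[215:285,310:410],None,fx=7,fy=7,interpolation=cv2.INTER_CUBIC))
E
```

```text
time: 4.75
eef_pos: [518.8, -319.4, 6.7]
eef_rot: [-2.032, 0.352, 2.037]
wrist_force: [-0.2, 0.5, -1.1]
gripper_width: 84.8
s1 350 281; s1 352 281; s1 354 281; s1 356 280; s1 358 260; s1 360 250; s1 362 249; s1 364 236; 
s2 350 281; s2 352 281; s2 354 281; s2 356 278; s2 358 259; s2 360 249; s2 362 248; s2 364 236; 
s3 350 285; s3 352 285; s3 354 285; s3 356 284; s3 358 268; s3 360 258; s3 362 256; s3 364 240;
```

View pics/c3.png

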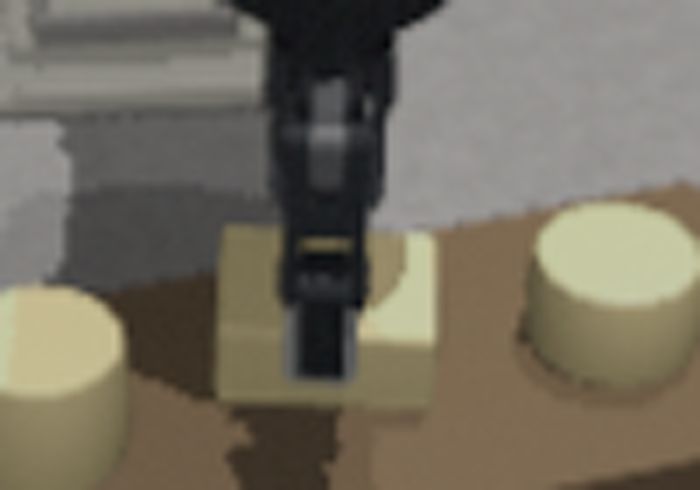

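The tip is now at about px (357,269.5), which gives z≈47 with the jaws open and the TCP reading 6.7. That fits a constant offset of about 27 mm plus the swing-back. I'll go down another 15 mm and close.

```bash
python3 -m inch '[{"xyz":[0.1,0,-0.5],"twist":0,"gripper":8.5},{"xyz":[0.1,0,-1],"twist":0,"gripper":8.5},{"xyz":[0.1,0,-1.5],"twist":0,"gripper":8.5},{"xyz":[0.1,0,-1.5],"twist":0,"gripper":8.5},{"xyz":[0.1,0,-1.5],"twist":0,"gripper":4.8},{"xyz":[0.1,0,-1.5],"twist":0,"gripper":4.8},{"xyz":[0.1,0,-1.5],"twist":0,"gripper":4.8},{"xyz":[0.1,0,-1.5],"twist":0,"gripper":4.8},{"xyz":[0.1,0,-1.5],"twist":0,"gripper":4.8},{"xyz":[0.1,0,-1.5],"twist":0,"gripper":4.8}]' 30;  python3 - <<'E'
from h import *
s=get_state();print(s["qpos"],s["eef_pos"])
E
```

```text
time: 5.63
eef_pos: [521.2, -320.0, -6.2]
eef_rot: [-2.036, 0.353, 2.034]
wrist_force: [0.2, 1.1, 2.2]
gripper_width: 53.5
[-2.95345110e-01  5.11294374e-01 -6.23083311e-02  6.64766463e-05
 -9.96251465e-01  1.52328711e+00] [ 521.23652722 -319.99330348   -6.18133601]
```

Gripped at 53.5 mm. Lift, carry and turn to above the pocket.

```bash
python3 -m inch '[{"xyz":[0,0,2],"twist":0,"gripper":4.8},{"xyz":[0,0,5],"twist":0,"gripper":4.8},{"xyz":[0,0,9],"twist":0,"gripper":4.8},{"xyz":[0.2,3,10],"twist":-6,"gripper":4.8},{"xyz":[0.4,6,10],"twist":-12,"gripper":4.8},{"xyz":[0.6,9,10],"twist":-18,"gripper":4.8},{"xyz":[0.8,12,10],"twist":-24,"gripper":4.8},{"xyz":[1,15,10],"twist":-30,"gripper":4.8},{"xyz":[1.2,18,10],"twist":-36,"gripper":4.8},{"xyz":[1.4,21,10],"twist":-42,"gripper":4.8},{"xyz":[1.6,24,10],"twist":-48,"gripper":4.8},{"xyz":[1.8,27,10],"twist":-54,"gripper":4.8},{"xyz":[2,30,10],"twist":-60,"gripper":4.8},{"xyz":[2.2,33,10],"twist":-66,"gripper":4.8},{"xyz":[2.4,35.8,10],"twist":-72,"gripper":4.8},{"xyz":[2.4,35.8,10],"twist":-78,"gripper":4.8},{"xyz":[2.4,35.8,10],"twist":-81.5,"gripper":4.8},{"xyz":[2.4,35.8,10],"twist":-81.5,"gripper":4.8},{"xyz":[2.4,35.8,10],"twist":-81.5,"gripper":4.8},{"xyz":[2.4,35.8,10],"twist":-81.5,"gripper":4.8}]'; python3 - <<'E'
from h import *
from scipy.spatial.transform import Rotation as R
s=get_state(); M=R.from_rotvec(s["eef_rot"]).as_matrix(); print(s["eef_pos"],M.round(3),np.degrees(np.arctan2(M[1,1],M[0,1])),s["qpos"])
a=grab("side","pics/s4.png");b=grab("top","pics/t4.png")
A=cv2.resize(a[150:240,280:380],(500,450),interpolation=cv2.INTER_CUBIC);B=cv2.resize(b[140:230,235:295],(300,450),interpolation=cv2.INTER_CUBIC)
cv2.imwrite("pics/c4.png",np.hstack([A,B]))
E
```

```text
time: 7.3
eef_pos: [544.6, 37.8, 93.1]
eef_rot: [-1.066, 1.295, 1.066]
wrist_force: [-0.2, -0.2, -1.9]
gripper_width: 53.2
[544.58725096  37.78835456  93.13676051] [[-0.001 -0.981  0.192]
 [-0.     0.192  0.981]
 [-1.     0.001 -0.   ]] 168.93826145665827 [ 3.55963814e-01  3.05595467e-01 -1.06751191e-01 -9.51510231e-05
 -1.15906845e+00 -5.48989396e-01]
```

View pics/c4.png

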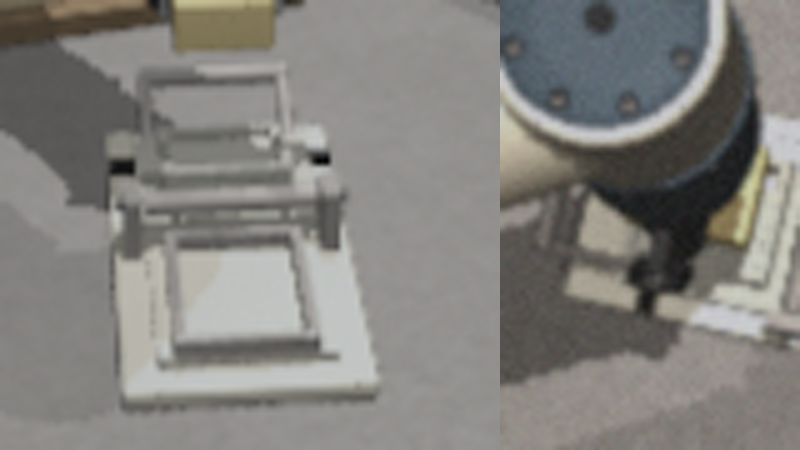

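The brick is held over the turner. Its hinge-side bottom edge runs from (175,49) to (272,49) in the left crop; in the right crop its end edge runs from (765,150) to (745,245). I'll compare these with where they should be.

```bash
python3 - <<'E'
from h import *
X=np.array([.982,-.191,0]);Y=np.array([.191,.982,0])
for zb in (115,117.3,120):
    c=np.array([544.6,37.8,zb])
    print(zb,"side L/R bottom",[(proj("side",c-34*Y+s*27*X)-[280,150])*5 for s in(-1,1)],"top edge up/dn",[(proj("top",c-34*Y+s*27*X+[0,0,30])-[235,140])*5+[500,0] for s in (1,-1)])
for n in("s4","t4"):
    im=cv2.imread(f"pics/{n}.png");h=cv2.cvtColor(im,cv2.COLOR_BGR2HSV)
    m=cv2.inRange(h,(22,60,60),(38,255,255)); w=np.zeros_like(m)
    (sl)=(slice(148,165),slice(310,340)) if n=="s4" else (slice(160,195),slice(270,292))
    w[sl]=m[sl]; ys,xs=np.nonzero(w); print(n,xs.min(),xs.max(),ys.min(),ys.max(),len(xs))
    for y in range(ys.min(),ys.max()+1,2): q=xs[ys==y]; print(y,q.min() if len(q) else 0,q.max() if len(q) else 0,end="; ")
E
```

```text
115 side L/R bottom [array([168.53482599,  57.15006154]), array([269.18882995,  52.72263601])] top edge up/dn [array([765.30366588, 141.99831549]), array([742.26464614, 241.29650806])]
117.3 side L/R bottom [array([168.45075458,  53.31659083]), array([269.19701912,  48.89108483])] top edge up/dn [array([765.03656448, 141.27645767]), array([741.95729815, 240.7402606 ])]
120 side L/R bottom [array([168.35186515,  48.80745149]), array([269.20665163,  44.38421734])] top edge up/dn [array([764.72185557, 140.42593771]), array([741.59516363, 240.08485887])]
s4 314 334 148 159 238
148 314 334; 150 314 334; 152 314 334; 154 315 333; 156 315 334; 158 315 334; t4 276 288 170 189 58
170 286 287; 172 286 288; 174 286 287; 176 286 286; 178 282 286; 180 283 286; 182 281 285; 184 280 284; 186 278 284; 188 279 284;
```

```bash
python3 -m inch '[{"xyz":[0,0.1,-2],"twist":0,"gripper":4.8},{"xyz":[0,0.1,-4],"twist":0,"gripper":4.8},{"xyz":[0,0.1,-5.5],"twist":0,"gripper":4.8},{"xyz":[0,0.1,-7],"twist":0,"gripper":4.8},{"xyz":[0,0.1,-8],"twist":0,"gripper":4.8},{"xyz":[0,0.1,-8.5],"twist":0,"gripper":4.8},{"xyz":[0,0.1,-8.8],"twist":0,"gripper":4.8},{"xyz":[0,0.1,-8.8],"twist":0,"gripper":4.8}]'; python3 -m inch '[{"xyz":[0,0,-0.2],"twist":0,"gripper":4.8},{"xyz":[0,0,-0.2],"twist":0,"gripper":4.8}]';python3 -m inch '[{"xyz":[0,0,-0.2],"twist":0,"gripper":4.8},{"xyz":[0,0,-0.2],"twist":0,"gripper":4.8}]'
```

```text
time: 8.07
eef_pos: [544.9, 39.0, 5.3]
eef_rot: [-1.065, 1.295, 1.065]
wrist_force: [-0.2, -0.2, -1.5]
gripper_width: 53.4
time: 8.23
eef_pos: [545.4, 39.2, 3.9]
eef_rot: [-1.065, 1.294, 1.064]
wrist_force: [-0.3, 0.4, -1.3]
gripper_width: 53.4
time: 8.4
eef_pos: [544.9, 39.2, 1.5]
eef_rot: [-1.065, 1.295, 1.065]
wrist_force: [-0.9, -0.5, -2.7]
gripper_width: 53.4
```

```bash
for i in 1 2 3; do :; done; python3 -m inch '[{"xyz":[0,0,-0.1],"twist":0,"gripper":4.8},{"xyz":[0,0,-0.1],"twist":0,"gripper":4.8}]'; python3 -m inch '[{"xyz":[0,0,-0.1],"twist":0,"gripper":4.8},{"xyz":[0,0,-0.1],"twist":0,"gripper":4.8}]'; python3 -m inch '[{"xyz":[0,0,-0.1],"twist":0,"gripper":4.8},{"xyz":[0,0,-0.1],"twist":0,"gripper":4.8}]'
```

```text
time: 8.57
eef_pos: [544.8, 39.1, 0.4]
eef_rot: [-1.065, 1.295, 1.065]
wrist_force: [0.5, -0.8, -1.0]
gripper_width: 53.5
time: 8.73
eef_pos: [545.1, 39.1, -0.2]
eef_rot: [-1.065, 1.295, 1.065]
wrist_force: [-1.5, -0.1, 1.5]
gripper_width: 53.5
time: 8.9
eef_pos: [545.1, 39.2, -0.3]
eef_rot: [-1.065, 1.294, 1.064]
wrist_force: [-3.6, 0.9, 10.1]
gripper_width: 53.1
```

Contact came at reading -0.3, where seating on the pocket floor was predicted (-0.2). Release, rise, move clear while turning 90°, and look.

```bash
python3 -m inch '[{"xyz":[0,0,0.1],"twist":0,"gripper":6.8},{"xyz":[0,0,0.1],"twist":0,"gripper":6.8},{"xyz":[0,0,0.1],"twist":0,"gripper":6.8},{"xyz":[0,0,0.1],"twist":0,"gripper":6.8},{"xyz":[0,0,2],"twist":0,"gripper":6.8},{"xyz":[0,0,5],"twist":0,"gripper":6.8},{"xyz":[0,0,9],"twist":0,"gripper":6.8},{"xyz":[0,4,10],"twist":7,"gripper":6.8},{"xyz":[0,7,10],"twist":14,"gripper":6.8},{"xyz":[0,10,10],"twist":21,"gripper":6},{"xyz":[0,13,10],"twist":28,"gripper":5},{"xyz":[0,16,10],"twist":35,"gripper":4},{"xyz":[0,19,10],"twist":42,"gripper":4},{"xyz":[0,22,10],"twist":49,"gripper":4},{"xyz":[0,22,10],"twist":56,"gripper":4},{"xyz":[0,22,10],"twist":63,"gripper":4},{"xyz":[0,22,10],"twist":70,"gripper":4},{"xyz":[0,22,10],"twist":77,"gripper":4},{"xyz":[0,22,10],"twist":84,"gripper":4},{"xyz":[0,22,10],"twist":90,"gripper":4}]'; python3 - <<'E'
from h import *
a=grab("side","pics/s5.png");b=grab("top","pics/t5.png")
A=cv2.resize(a[150:240,285:365],(400,450),interpolation=cv2.INTER_CUBIC);B=cv2.resize(b[145:235,230:310],(400,450),interpolation=cv2.INTER_CUBIC)
cv2.imwrite("pics/c5.png",np.hstack([A,B]))
E
```

```text
time: 10.57
eef_pos: [544.8, 259.1, 98.0]
eef_rot: [-2.122, 0.201, 2.123]
wrist_force: [0.8, 0.9, -0.1]
gripper_width: 40.2
```

View pics/c5.png

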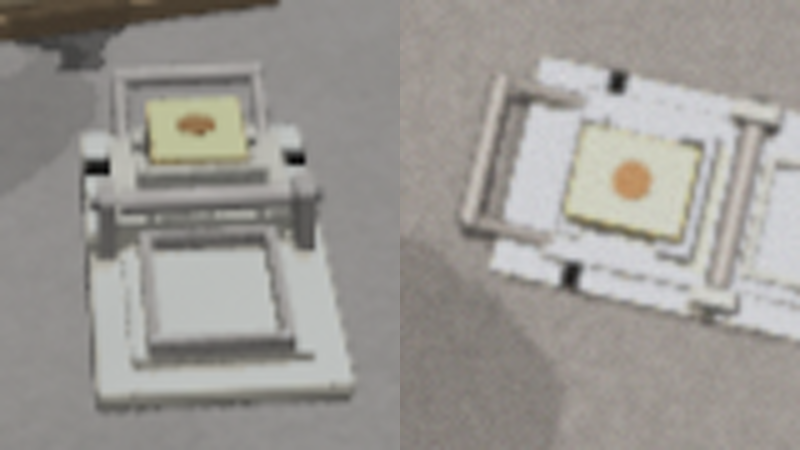

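The brick lies mark-up in the pocket: in the right crop the mark is at (632,181) and the brick spans 567 to 703. It looks a little toward the bar, so I'll measure it.

```bash
cat > mb.py <<'E'
from h import *
import sys
f,z,hx,hy=sys.argv[1],float(sys.argv[2]),533.2,-21.6
im=cv2.imread(f); x0,y0=245,155
h=cv2.resize(cv2.cvtColor(im[y0:205,x0:290],cv2.COLOR_BGR2HSV),None,fx=4,fy=4,interpolation=cv2.INTER_CUBIC)
U=lambda c:(np.asarray(c,float)+.5)/4-.5+[x0,y0]
X=np.array([.9816,-.1908]);Y=np.array([.1908,.9816]); P=np.array([hx,hy])
def loc(p): d=p[:2]-P; return np.array([d@X,d@Y-61]).round(1)
for nm,lo,hi in (("brick",(18,32,120),(45,255,255)),("mark",(3,80,80),(16,255,255))):
    c=max(cents(cv2.morphologyEx(cv2.inRange(h,lo,hi),cv2.MORPH_CLOSE,np.ones((15,15))),20),key=cv2.contourArea); r=cv2.minAreaRect(c)
    b=np.array([onz("top",p,z) for p in U(cv2.boxPoints(r))]); print(nm,U(r[0]),"pocket xy",loc(b.mean(0)),[loc(q) for q in b])
E
python3 mb.py pics/t5.png 54; python3 - <<'E'
from h import *
t=lambda a:np.array([230+(a[0]-400+.5)/5-.5,145+(a[1]+.5)/5-.5]); s=lambda a:(np.array(a)+.5)/5-.5+[285,150]
print("mark tri",tri(("top",t((632,181))),("side",s((196,125)))))
print("bar",onz("top",t((484,153)),46),tri(("top",t((484,153))),("side",s((187,72)))))
print("hinge posts mid",onz("top",t((735,205)),46))
print("wall top", [onz("top",t(a),48) for a in ((738,140),(692,278))])
E
```

```text
brick [276.12218475 182.40736389] pocket xy [-5.5 -1.9] [array([-38.3,  31.2]), array([17.5, 39.4]), array([ 27.3, -35.2]), array([-28.5, -43. ])]
mark [275.875 180.625] pocket xy [-0.8 -0.1] [array([ 6.7, 11.7]), array([11. , -7.4]), array([ -8.3, -11.9]), array([-12.6,   7.2])]
mark tri (array([545.06615587,  37.62214665,  54.54811191]), np.float64(3.214084648924077))
bar [558.37034437 122.82642085  46.        ] (array([561.60059073, 122.83045257,  42.67025628]), np.float64(5.511869566968346))
hinge posts mid [532.59025693 -19.85287102  46.        ]
wall top [array([569.36180322, -20.46802885,  48.        ]), array([490.37358687,   2.86217699,  48.        ])]
```

Mark centre sits at (-0.8,-0.1) mm in the pocket frame and the triangulated top is at z 54.5, so the brick is seated. Now take the bar.

```bash
python3 -m inch '[{"xyz":[0.5,-4,0],"twist":0,"gripper":4},{"xyz":[1,-8,0],"twist":0,"gripper":4},{"xyz":[1.5,-11,0],"twist":0,"gripper":4},{"xyz":[1.6,-13,0],"twist":0,"gripper":4},{"xyz":[1.6,-13.7,-2],"twist":0,"gripper":4},{"xyz":[1.6,-13.7,-4],"twist":0,"gripper":4},{"xyz":[1.6,-13.7,-6],"twist":0,"gripper":4},{"xyz":[1.6,-13.7,-8],"twist":0,"gripper":4},{"xyz":[1.6,-13.7,-9.5],"twist":0,"gripper":4},{"xyz":[1.6,-13.7,-10.5],"twist":0,"gripper":4},{"xyz":[1.6,-13.7,-10.5],"twist":0,"gripper":4},{"xyz":[1.6,-13.7,-10.5],"twist":0,"gripper":4}]'; python3 - <<'E'
from h import *
a=grab("side","pics/s6.png")
cv2.imwrite("pics/c6.png",cv2.resize(a[140:210,280:380],(700,490),interpolation=cv2.INTER_CUBIC))
E
```

```text
time: 11.67
eef_pos: [561.0, 122.0, -6.6]
eef_rot: [-2.119, 0.209, 2.119]
wrist_force: [0.2, 0.2, 1.0]
gripper_width: 40.0
```

View pics/c6.png

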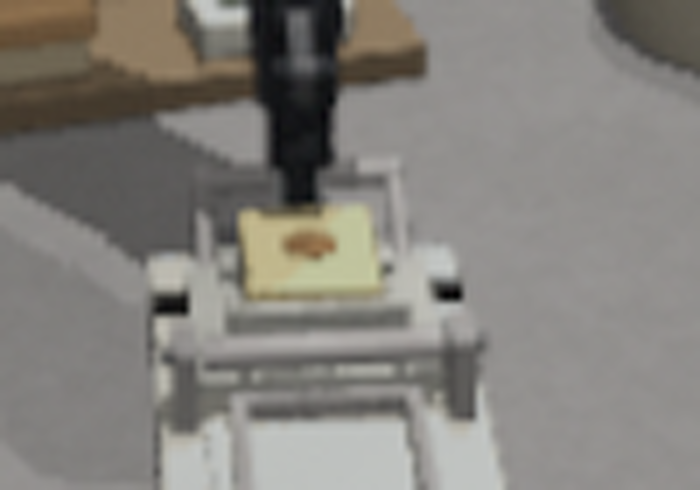

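The finger stands between bar and plate, near (300,190) in the crop, inside the bar frame (195–405). Close on the bar.

```bash
python3 -m inch '[{"xyz":[0,0,0],"twist":0,"gripper":0.8},{"xyz":[0,0,0],"twist":0,"gripper":0.8},{"xyz":[0,0,0],"twist":0,"gripper":0.8},{"xyz":[0,0,0],"twist":0,"gripper":0.8},{"xyz":[0,0,0],"twist":0,"gripper":0.8},{"xyz":[0,0,0],"twist":0,"gripper":0.8},{"xyz":[0,0,0],"twist":0,"gripper":0.8}]' 25; python3 - <<'E'
import numpy as np
# shifts in cm from bar at angle 0, path about hinge; print rows' round values
for d in range(0,181,6):
    a=np.radians(d); y=146*(np.cos(a)-1)/10; z=146*np.sin(a)/10
    print(d,round(.1908*y,1),round(.9816*y,1),round(z,1))
E
```

```text
time: 12.3
eef_pos: [562.5, 125.4, -5.2]
eef_rot: [-2.121, 0.201, 2.113]
wrist_force: [0.0, 8.7, 0.8]
gripper_width: 10.9
0 0.0 0.0 0.0
6 -0.0 -0.1 1.5
12 -0.1 -0.3 3.0
18 -0.1 -0.7 4.5
24 -0.2 -1.2 5.9
30 -0.4 -1.9 7.3
36 -0.5 -2.7 8.6
42 -0.7 -3.7 9.8
48 -0.9 -4.7 10.8
54 -1.1 -5.9 11.8
60 -1.4 -7.2 12.6
66 -1.7 -8.5 13.3
72 -1.9 -9.9 13.9
78 -2.2 -11.4 14.3
84 -2.5 -12.8 14.5
90 -2.8 -14.3 14.6
96 -3.1 -15.8 14.5
102 -3.4 -17.3 14.3
108 -3.6 -18.8 13.9
114 -3.9 -20.2 13.3
120 -4.2 -21.5 12.6
126 -4.4 -22.8 11.8
132 -4.6 -23.9 10.8
138 -4.9 -25.0 9.8
144 -5.0 -25.9 8.6
150 -5.2 -26.7 7.3
156 -5.3 -27.4 5.9
162 -5.4 -28.0 4.5
168 -5.5 -28.3 3.0
174 -5.6 -28.6 1.5
180 -5.6 -28.7 0.0
```

Bar held at 10.9 mm; it pulled the tool about 4 mm toward +y, so I take that offset into the arc. Swing at about 0.6 rad/s.

```bash
python3 -m inch '[{"xyz":[0.1,0.3,0],"twist":0,"gripper":0.8},{"xyz":[0.1,0.4,0.7],"twist":0,"gripper":0.8},{"xyz":[0.1,0.3,1.5],"twist":0,"gripper":0.8},{"xyz":[0.1,0.2,2.3],"twist":0,"gripper":0.8},{"xyz":[0,0.1,3],"twist":0,"gripper":0.8},{"xyz":[0,-0.1,3.8],"twist":0,"gripper":0.8},{"xyz":[0,-0.3,4.5],"twist":0,"gripper":0.8},{"xyz":[-0.1,-0.55,5.2],"twist":0,"gripper":0.8},{"xyz":[-0.1,-0.8,5.9],"twist":0,"gripper":0.8},{"xyz":[-0.2,-1.15,6.6],"twist":0,"gripper":0.8},{"xyz":[-0.3,-1.5,7.3],"twist":0,"gripper":0.8},{"xyz":[-0.3,-1.9,8],"twist":0,"gripper":0.8},{"xyz":[-0.4,-2.3,8.6],"twist":0,"gripper":0.8},{"xyz":[-0.5,-2.8,9.2],"twist":0,"gripper":0.8},{"xyz":[-0.6,-3.3,9.8],"twist":0,"gripper":0.8},{"xyz":[-0.7,-3.8,10.3],"twist":0,"gripper":0.8},{"xyz":[-0.8,-4.3,10.8],"twist":0,"gripper":0.8},{"xyz":[-0.9,-4.9,11.3],"twist":0,"gripper":0.8},{"xyz":[-1,-5.5,11.8],"twist":0,"gripper":0.8},{"xyz":[-1.3,-6.8,12.6],"twist":0,"gripper":0.8}]'
```

```text
time: 13.97
eef_pos: [549.4, 58.6, 122.7]
eef_rot: [-2.122, 0.196, 2.112]
wrist_force: [-2.0, 13.2, 13.3]
gripper_width: 10.7
```

```bash
python3 -m inch '[{"xyz":[0,0,0.4],"twist":0,"gripper":0.8},{"xyz":[-0.1,-0.4,0.7],"twist":0,"gripper":0.8},{"xyz":[-0.2,-1,1],"twist":0,"gripper":0.8},{"xyz":[-0.3,-1.7,1.3],"twist":0,"gripper":0.8},{"xyz":[-0.5,-2.4,1.6],"twist":0,"gripper":0.8},{"xyz":[-0.6,-3.1,1.8],"twist":0,"gripper":0.8},{"xyz":[-0.8,-3.9,2],"twist":0,"gripper":0.8},{"xyz":[-0.9,-4.6,2.1],"twist":0,"gripper":0.8},{"xyz":[-1.1,-5.3,2.2],"twist":0,"gripper":0.8},{"xyz":[-1.2,-6.1,2.3],"twist":0,"gripper":0.8},{"xyz":[-1.4,-6.8,2.3],"twist":0,"gripper":0.8}]'
```

```text
time: 14.88
eef_pos: [534.7, -14.8, 143.3]
eef_rot: [-2.122, 0.207, 2.117]
wrist_force: [4.4, 0.8, 6.6]
gripper_width: 11.0
```

```bash
python3 -m inch '[{"xyz":[0,-0.75,0.1],"twist":0,"gripper":0.8},{"xyz":[-0.2,-1.5,0.1],"twist":0,"gripper":0.8},{"xyz":[-0.3,-2.2,0],"twist":0,"gripper":0.8},{"xyz":[-0.5,-3,-0.2],"twist":0,"gripper":0.8},{"xyz":[-0.6,-3.7,-0.4],"twist":0,"gripper":0.8},{"xyz":[-0.8,-4.4,-0.6],"twist":0,"gripper":0.8},{"xyz":[-0.9,-5.2,-0.8],"twist":0,"gripper":0.8},{"xyz":[-1,-5.9,-1.1],"twist":0,"gripper":0.8},{"xyz":[-1.2,-6.5,-1.4],"twist":0,"gripper":0.8},{"xyz":[-1.3,-7.2,-1.8],"twist":0,"gripper":0.8},{"xyz":[-1.4,-7.8,-2.2],"twist":0,"gripper":0.8},{"xyz":[-1.5,-8.5,-2.6],"twist":0,"gripper":0.8}]'
```

```text
time: 15.88
eef_pos: [517.8, -99.3, 115.4]
eef_rot: [-2.117, 0.207, 2.121]
wrist_force: [-1.2, 2.8, -0.6]
gripper_width: 10.5
```

```bash
python3 -m inch '[{"xyz":[-0.1,-0.6,-0.4],"twist":0,"gripper":0.8},{"xyz":[-0.2,-1.2,-0.9],"twist":0,"gripper":0.8},{"xyz":[-0.3,-1.7,-1.4],"twist":0,"gripper":0.8},{"xyz":[-0.4,-2.2,-2],"twist":0,"gripper":0.8},{"xyz":[-0.5,-2.7,-2.6],"twist":0,"gripper":0.8},{"xyz":[-0.6,-3.2,-3.2],"twist":0,"gripper":0.8},{"xyz":[-0.7,-3.6,-3.8],"twist":0,"gripper":0.8},{"xyz":[-0.8,-4,-4.4],"twist":0,"gripper":0.8},{"xyz":[-0.9,-4.4,-5.1],"twist":0,"gripper":0.8},{"xyz":[-0.9,-4.7,-5.8],"twist":0,"gripper":0.8},{"xyz":[-1,-5,-6.5],"twist":0,"gripper":0.8},{"xyz":[-1,-5.3,-7.2],"twist":0,"gripper":0.8},{"xyz":[-1.1,-5.5,-7.9],"twist":0,"gripper":0.8},{"xyz":[-1.1,-5.7,-8.7],"twist":0,"gripper":0.8},{"xyz":[-1.2,-5.8,-9.4],"twist":0,"gripper":0.8},{"xyz":[-1.2,-5.9,-10.1],"twist":0,"gripper":0.8},{"xyz":[-1.2,-5.9,-10.7],"twist":0,"gripper":0.8},{"xyz":[-1.2,-5.9,-10.9],"twist":0,"gripper":0.8},{"xyz":[-1.2,-5.9,-10.9],"twist":0,"gripper":0.8}]'; python3 -m inch '[{"xyz":[0,0,-0.3],"twist":0,"gripper":0.8},{"xyz":[0,0,-0.5],"twist":0,"gripper":0.8},{"xyz":[0,0,-0.5],"twist":0,"gripper":0.8}]'
```

```text
time: 17.47
eef_pos: [505.9, -160.4, 6.6]
eef_rot: [-2.119, 0.21, 2.123]
wrist_force: [-5.1, -9.4, 1.2]
gripper_width: 11.0
time: 17.72
eef_pos: [505.8, -160.8, 1.7]
eef_rot: [-2.119, 0.211, 2.124]
wrist_force: [-5.3, -11.7, 0.8]
gripper_width: 10.8
```

```bash
python3 -m inch '[{"xyz":[0,-0.1,-0.3],"twist":0,"gripper":0.8},{"xyz":[0,-0.1,-0.4],"twist":0,"gripper":0.8},{"xyz":[0,-0.1,-0.4],"twist":0,"gripper":0.8}]'; python3 -m inch '[{"xyz":[0,-0.1,-0.2],"twist":0,"gripper":0.8},{"xyz":[0,-0.1,-0.3],"twist":0,"gripper":0.8},{"xyz":[0,-0.1,-0.3],"twist":0,"gripper":0.8}]'
```

```text
time: 17.97
eef_pos: [505.8, -161.0, -2.4]
eef_rot: [-2.118, 0.21, 2.123]
wrist_force: [-5.3, -8.0, -0.5]
gripper_width: 10.8
time: 18.22
eef_pos: [505.8, -161.1, -5.6]
eef_rot: [-2.118, 0.208, 2.122]
wrist_force: [-5.3, -5.6, -0.3]
gripper_width: 10.9
```

```bash
python3 -m inch '[{"xyz":[0,0,-0.2],"twist":0,"gripper":0.8},{"xyz":[0,0,-0.2],"twist":0,"gripper":0.8}]'; python3 -m inch '[{"xyz":[0,0,-0.2],"twist":0,"gripper":0.8},{"xyz":[0,0,-0.2],"twist":0,"gripper":0.8},{"xyz":[0,0,-0.2],"twist":0,"gripper":0.8},{"xyz":[0,0,-0.2],"twist":0,"gripper":0.8}]'; python3 - <<'E'
from h import *
a=grab("side","pics/s7.png"); grab("top","pics/t7.png")
cv2.imwrite("pics/c7.png",cv2.resize(a[150:250,285:385],(600,600),interpolation=cv2.INTER_CUBIC))
E
```

```text
time: 18.38
eef_pos: [505.7, -161.1, -7.6]
eef_rot: [-2.118, 0.208, 2.122]
wrist_force: [-4.4, -5.2, 0.1]
gripper_width: 11.0
time: 18.72
eef_pos: [505.7, -161.2, -9.5]
eef_rot: [-2.118, 0.209, 2.122]
wrist_force: [-3.9, -5.0, 0.3]
gripper_width: 10.7
```

View pics/c7.png

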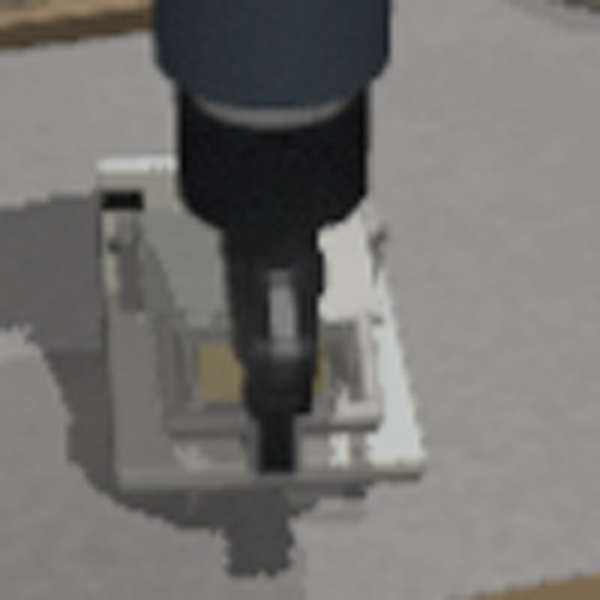

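The crop shows the plate over the nest side, with cheese visible beneath it at (195–330, 340–400). A grey bar runs from (170,428) to (380,415) at the gripper. I'll check the bar's height from its pixels.

```bash
python3 - <<'E'
from h import *
X=np.array([.9816,-.1908,0]);Y=np.array([.1908,.9816,0]);H=np.array([533.2,-20.,40])
g=lambda p:((proj("side",p)-[285,150]+.5)*6-.5).round(0)
for d in (165,170,175,180):
    a=np.radians(d); B=H+146*np.cos(a)*Y+[0,0,146*np.sin(a)]
    print(d,B.round(0),"bar ends",g(B-40*X),g(B+40*X))
N=H-64*Y; N[2]=18
print("nest far(-y) outer wall top",[g(N-48*Y+s*31*X+[0,0,10]) for s in(-1,1)],"near wall",[g(N+48*Y+s*31*X+[0,0,10]) for s in(-1,1)])
print("base front",[g(H*[1,1,0]-135*Y+s*65*X+[0,0,12]) for s in (-1,1)])
print("brick top face -y end",[g(N-34*Y+s*27*X+[0,0,z]) for s in(-1,1) for z in (0,30)])
print("tip", g([505.7,-161.2,18]))
E
```

```text
165 [ 506. -158.   78.] bar ends [168. 343.] [365. 333.]
170 [ 506. -161.   65.] bar ends [169. 372.] [366. 363.]
175 [ 505. -163.   53.] bar ends [170. 401.] [366. 391.]
180 [ 505. -163.   40.] bar ends [170. 427.] [365. 418.]
nest far(-y) outer wall top [array([188., 404.]), array([335., 397.])] near wall [array([175., 286.]), array([312., 279.])]
base front [array([110., 471.]), array([421., 456.])]
brick top face -y end [array([195., 405.]), array([194., 346.]), array([322., 399.]), array([322., 340.])]
tip [268. 464.]
```

Bar ends match 180°, and the cheese's end face matches a brick lying centred in the nest (predicted 194–322 × 340–400). Now swing back.

```bash
python3 -m inch '[{"xyz":[0,0,0.8],"twist":0,"gripper":0.8},{"xyz":[0,0.1,1.5],"twist":0,"gripper":0.8},{"xyz":[0,0.2,2.3],"twist":0,"gripper":0.8},{"xyz":[0.1,0.3,3],"twist":0,"gripper":0.8},{"xyz":[0.1,0.5,3.8],"twist":0,"gripper":0.8},{"xyz":[0.1,0.7,4.5],"twist":0,"gripper":0.8},{"xyz":[0.2,0.9,5.2],"twist":0,"gripper":0.8},{"xyz":[0.2,1.2,5.9],"twist":0,"gripper":0.8},{"xyz":[0.3,1.5,6.6],"twist":0,"gripper":0.8},{"xyz":[0.4,1.9,7.3],"twist":0,"gripper":0.8},{"xyz":[0.4,2.3,8],"twist":0,"gripper":0.8},{"xyz":[0.5,2.7,8.6],"twist":0,"gripper":0.8},{"xyz":[0.6,3.2,9.2],"twist":0,"gripper":0.8},{"xyz":[0.7,3.7,9.8],"twist":0,"gripper":0.8},{"xyz":[0.8,4.2,10.3],"twist":0,"gripper":0.8},{"xyz":[0.9,4.7,10.8],"twist":0,"gripper":0.8},{"xyz":[1,5.3,11.3],"twist":0,"gripper":0.8},{"xyz":[1.1,5.9,11.8],"twist":0,"gripper":0.8},{"xyz":[1.3,6.5,12.2],"twist":0,"gripper":0.8},{"xyz":[1.4,7.2,12.6],"twist":0,"gripper":0.8}]'
```

```text
time: 20.48
eef_pos: [520.1, -91.6, 119.5]
eef_rot: [-2.122, 0.214, 2.123]
wrist_force: [-11.3, -9.9, 12.2]
gripper_width: 10.7
```

```bash
python3 -m inch '[{"xyz":[-0.1,0.4,0.6],"twist":0,"gripper":0.8},{"xyz":[0,1.1,0.9],"twist":0,"gripper":0.8},{"xyz":[0.2,1.8,1.2],"twist":0,"gripper":0.8},{"xyz":[0.3,2.5,1.5],"twist":0,"gripper":0.8},{"xyz":[0.4,3.2,1.7],"twist":0,"gripper":0.8},{"xyz":[0.6,4,1.9],"twist":0,"gripper":0.8},{"xyz":[0.7,4.7,2],"twist":0,"gripper":0.8},{"xyz":[0.9,5.4,2.2],"twist":0,"gripper":0.8},{"xyz":[1,6.2,2.3],"twist":0,"gripper":0.8},{"xyz":[1.2,6.9,2.3],"twist":0,"gripper":0.8},{"xyz":[1.3,7.7,2.3],"twist":0,"gripper":0.8},{"xyz":[1.5,8.4,2.2],"twist":0,"gripper":0.8},{"xyz":[1.6,9.2,2.1],"twist":0,"gripper":0.8}]'
```

```text
time: 21.57
eef_pos: [538.5, 5.3, 138.8]
eef_rot: [-2.122, 0.205, 2.116]
wrist_force: [7.0, -1.3, 2.9]
gripper_width: 10.5
```

```bash
python3 -m inch '[{"xyz":[0.3,0.9,-0.1],"twist":0,"gripper":0.8},{"xyz":[0.4,1.7,-0.3],"twist":0,"gripper":0.8},{"xyz":[0.6,2.4,-0.5],"twist":0,"gripper":0.8},{"xyz":[0.7,3.1,-0.8],"twist":0,"gripper":0.8},{"xyz":[0.8,3.8,-1],"twist":0,"gripper":0.8},{"xyz":[1,4.5,-1.4],"twist":0,"gripper":0.8},{"xyz":[1.1,5.1,-1.7],"twist":0,"gripper":0.8},{"xyz":[1.2,5.8,-2.1],"twist":0,"gripper":0.8},{"xyz":[1.4,6.4,-2.6],"twist":0,"gripper":0.8},{"xyz":[1.5,7,-3],"twist":0,"gripper":0.8},{"xyz":[1.6,7.5,-3.5],"twist":0,"gripper":0.8},{"xyz":[1.7,8.1,-4.1],"twist":0,"gripper":0.8},{"xyz":[1.8,8.6,-4.6],"twist":0,"gripper":0.8},{"xyz":[1.9,9.1,-5.2],"twist":0,"gripper":0.8},{"xyz":[2,9.5,-5.8],"twist":0,"gripper":0.8},{"xyz":[2.1,10,-6.4],"twist":0,"gripper":0.8},{"xyz":[2.2,10.4,-7.1],"twist":0,"gripper":0.8},{"xyz":[2.2,10.7,-7.8],"twist":0,"gripper":0.8},{"xyz":[2.3,11,-8.4],"twist":0,"gripper":0.8},{"xyz":[2.3,11.3,-9.1],"twist":0,"gripper":0.8}]'
```

```text
time: 23.23
eef_pos: [559.8, 117.2, 46.7]
eef_rot: [-2.119, 0.207, 2.12]
wrist_force: [2.0, -4.2, -2.1]
gripper_width: 11.0
```

```bash
python3 -m inch '[{"xyz":[0,0.2,-0.7],"twist":0,"gripper":0.8},{"xyz":[0.1,0.4,-1.4],"twist":0,"gripper":0.8},{"xyz":[0.1,0.6,-2.2],"twist":0,"gripper":0.8},{"xyz":[0.2,0.7,-2.9],"twist":0,"gripper":0.8},{"xyz":[0.2,0.8,-3.6],"twist":0,"gripper":0.8},{"xyz":[0.2,0.9,-4.2],"twist":0,"gripper":0.8},{"xyz":[0.2,0.9,-4.8],"twist":0,"gripper":0.8},{"xyz":[0.2,0.9,-5.2],"twist":0,"gripper":0.8},{"xyz":[0.2,0.9,-5.5],"twist":0,"gripper":0.8},{"xyz":[0.2,0.9,-5.8],"twist":0,"gripper":0.8},{"xyz":[0.2,0.9,-5.8],"twist":0,"gripper":0.8},{"xyz":[0.2,0.9,-5.8],"twist":0,"gripper":0.8}]'
```

```text
time: 24.23
eef_pos: [564.3, 125.1, -5.0]
eef_rot: [-2.127, 0.205, 2.114]
wrist_force: [-10.1, -7.1, 31.6]
gripper_width: 10.7
```

At the stop (31 N upward). Ease off, open, leave upward, and move clear.

```bash
python3 -m inch '[{"xyz":[0,0,0.3],"twist":0,"gripper":0.8},{"xyz":[0,0,0.3],"twist":0,"gripper":2},{"xyz":[0,0,0.3],"twist":0,"gripper":4},{"xyz":[0,0,0.3],"twist":0,"gripper":4},{"xyz":[0,0,0.3],"twist":0,"gripper":4},{"xyz":[0,0,0.3],"twist":0,"gripper":4},{"xyz":[0,0,0.3],"twist":0,"gripper":4},{"xyz":[0,0,2],"twist":0,"gripper":4},{"xyz":[0,0,4],"twist":0,"gripper":4},{"xyz":[0,0,7],"twist":0,"gripper":4},{"xyz":[0,0,11],"twist":0,"gripper":4},{"xyz":[0,4,13],"twist":0,"gripper":4},{"xyz":[0,8,13],"twist":0,"gripper":4},{"xyz":[0,12,13],"twist":0,"gripper":4},{"xyz":[0,16,13],"twist":0,"gripper":4},{"xyz":[0,16,13],"twist":0,"gripper":4},{"xyz":[0,16,13],"twist":0,"gripper":4}]'; python3 - <<'E'
from h import *
a=grab("side","pics/s8.png");b=grab("top","pics/t8.png")
A=cv2.resize(a[150:290,280:420],(400,400),interpolation=cv2.INTER_CUBIC);B=cv2.resize(b[145:235,230:350][:, :],(400,300),interpolation=cv2.INTER_CUBIC)
B=np.vstack([B,np.zeros((100,400,3),np.uint8)])
cv2.imwrite("pics/c8.png",np.hstack([A,B]))
# brick in nest, top view z=48
x0,y0=296,160
h=cv2.resize(cv2.cvtColor(b[y0:218,x0:350],cv2.COLOR_BGR2HSV),None,fx=4,fy=4,interpolation=cv2.INTER_CUBIC)
U=lambda c:(np.asarray(c,float)+.5)/4-.5+[x0,y0]
X=np.array([.9816,-.1908]);Y=np.array([.1908,.9816])
c=max(cents(cv2.inRange(h,(22,25,100),(45,255,255)),50),key=cv2.contourArea);r=cv2.minAreaRect(c)
q=np.array([onz("top",p,48)[:2] for p in U(cv2.boxPoints(r))])-[533.2,-21.6]; L=np.c_[q@X,q@Y+64]
print("brick nest xy",L.mean(0).round(1),L.round(1).tolist())
# rounds
h0=cv2.cvtColor(cv2.imread("pics/top0.png"),cv2.COLOR_BGR2HSV)
for hh in (h0,cv2.cvtColor(b,cv2.COLOR_BGR2HSV)):
    print([np.round(cv2.minAreaRect(c)[0],1) for c in cents(cv2.inRange(hh[140:255,380:432],(0,0,160),(179,70,255)),80)])
E
```

```text
time: 25.65
eef_pos: [561.2, 288.3, 118.4]
eef_rot: [-2.12, 0.204, 2.122]
wrist_force: [0.4, -0.9, 0.5]
gripper_width: 39.7
brick nest xy [-26.7   2.6] [[-35.5, 36.4], [-21.8, 37.3], [-17.9, -31.2], [-31.6, -32.0]]
[array([29.5, 87.5]), array([23., 53.]), array([29.5, 21.5])]
[array([30. , 87.5]), array([29.5, 21.5])]
```

View pics/c8.png

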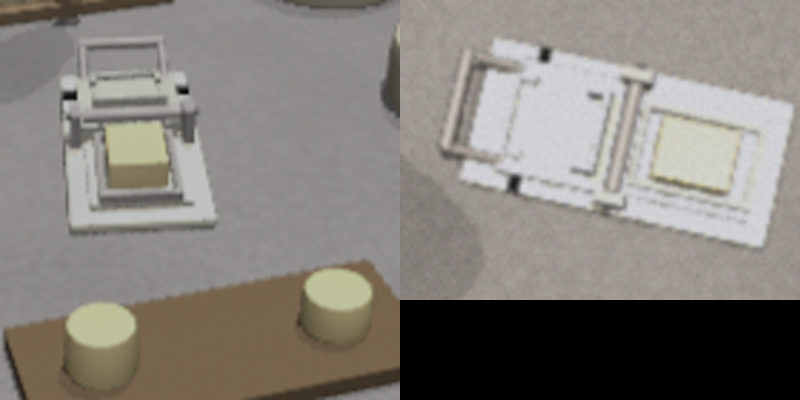

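The last picture shows the brick flat in the nest with no mark on top, at about (695,152) in the right crop. The plate is open with nothing on it, and both rounds are in place. I'm handing in.

```bash
python3 - <<'E'
from h import *
p=onz("top",(318.5,190.6),48)[:2]-[533.2,-21.6]; print(p@[.9816,-.1908],p@[.1908,.9816]+64)
print(job.job_done())
E
```

```text
-1.6191587205706313 2.1926930865707064
the job is handed in; nothing more can be done
None
```

I turned the cheese over with the turner and handed the job in at about 26 s of the 69 s. It lies mark-down in the nest, the plate is back open and let go, and the arm is clear. No verdict was reported.

**Last checks:**
- **Cheese:** it lies flat with no mark showing on top. Its centre is about (-1.6, +2.2) mm from the nest's centre, well inside the limits of 8 mm across and 16 mm along. That came from corners read by eye in the last picture, because the colour-mask measurement caught only a strip along one edge (it gave x -26.7 mm, y +2.6 mm).
- **Plate:** on the return it met its stop (31 N upward at the bar), and the picture shows it open. The widest steps were about 3 to 5° per row, roughly 1 rad/s at most, so well under the 6 rad/s limit. I didn't measure its actual speed.
- **Round cheeses:** they shifted at most 0.5 px in the top view, about 1.5 mm or less.

**What failed or disagreed:**
- **First grasp:** it closed above the brick without touching it. The real fingertips were about 27 mm higher than the reported TCP. I worked that out from the pictures and allowed for it from then on; the second grasp held at 53.5 mm.
- **Bar position:** the bar was about 4 mm farther out than I had measured from the images. I corrected for this during the swing, and the sideways and outward forces stayed under 20 N.

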